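# Tighten the paint spindle's chuck and hold its recessed reset

### The job

The brass bit stands loose in the paint spindle's chuck: turn the ribbed chuck sleeve clockwise (seen from above) until the three jaws grip the bit tight, and let go of the sleeve. Then take the orange-handled stylus out of its wooden block, reach its steel point through the red-ringed hole of the control box and push the recessed red reset button all the way down, without ever pressing the blue-ringed test button and without pushing the other things on the bench about. Finish while still holding the stylus and keeping the reset button down: do not let go.

Things in the scene. Friction and masses are not known exactly. Their poses are not given: they have to be found in the camera images.
- spindle: Bench paint spindle, fixed: blue round base 120 mm across and 60 mm high with an upward-facing steel chuck on its vertical axis. Origin: on the axis, at the bench surface. Chuck sleeve from 80 to 110 mm height, jaws up to 114 mm, bit up to about 130 mm. Between base and sleeve is only a 36 mm neck.
- sleeve (a joint): Ribbed steel chuck sleeve, 46 mm diameter, 80 to 110 mm above the bench on the spindle axis; grip it across from above. Value = turn in rad: 0 jaws open, grows clockwise seen from above, stop at 1.9; starts at 0 to 0.3. Each jaw moves in 3 mm per rad, touches the bit near 1.0 and then presses springily; tight at 1.4 to 1.6 (about 0.3 N m). Stays where left.
- jaw_a: One of three dark steel jaws, 6 mm wide, 30 mm tall, that close on the spindle axis as the sleeve turns. Origin on the spindle axis 82 mm above the bench when open; it shifts with the jaw.
- jaw_b: Second jaw, 120 degrees further round, coupled to the same sleeve.
- jaw_c: Third jaw, 240 degrees round, coupled to the same sleeve.
- bit: Loose brass bit (mandrel), 12 mm diameter, 50 mm long with a tapered top, standing upright between the open jaws on the chuck's floor (80 mm above the bench). Origin: centre of its lower end, z along the bit.
- control_box: White and grey control box, fixed, 120 x 80 x 60 mm high, top face level. Origin: centre of its underside; x along its 120 mm side. Two vertical holes of 14 mm diameter lie on its top, 64 mm apart: a red ring round the reset hole (at box x = -32 mm), a blue ring round the test hole (x = +32 mm).
- reset_hole (a point): Centre of the reset hole's mouth, level with the top of its red ring (28 mm outside and 18 mm inside diameter, 4 mm high), 64 mm above the bench. The red button's face is 28 mm below this point.
- reset_button: Red reset button, an 18 mm disc at the bottom of the red-ringed hole. Origin: centre of its top face, 36 mm above the bench when up, 30 mm when fully down against its stop (6 mm travel). Spring: 1.5 N to start moving, 6 N at the stop; springs back.
- test_hole (a point): Centre of the test hole's mouth (blue ring), 64 mm above the bench: the same shape as the reset hole. Do not use.
- test_button: Blue test button in the blue-ringed hole, the same as the reset button: must not be pressed. Origin: centre of its top face, 36 mm above the bench when up.
- stand: Wooden block, fixed, 56 x 56 x 76 mm high, with a vertical 12 mm hole through its middle that holds the stylus. Origin: centre of its underside.
- stylus: Stylus, 50 to 85 g, 125 mm long, standing upright in the wooden block, point down. From its origin (the point's end) up its own z: steel shaft 7 mm diameter to 70 mm, orange finger guard 26 mm diameter from 70 to 75 mm (it rests on the block, so the point starts 6 mm above the bench), orange round handle 18 mm diameter from 75 to 125 mm.
- stylus_handle (a point): Middle of the stylus handle, 100 mm up from the point's end.
- housing: Bystander: white moulded housing, 100 x 150 x 62 mm. Origin: centre of its underside.
- tape_roll: Bystander: roll of tan masking tape, 96 mm across, 24 mm high, lying flat. Origin: centre of its underside.
- paint_jar: Bystander: white paint jar with black cap, 64 mm across, 85 mm high. Origin: centre of its underside.
- mix_cup: Bystander: white plastic mixing cup, 72 mm across, 70 mm high. Origin: centre of its underside.
- plug: Bystander: green tapered masking plug, 32 mm across, 30 mm high. Origin: centre of its underside.
- white_cap: Bystander: small white moulded cap, 34 mm across, 24 mm high. Origin: centre of its underside.
- screwdriver: Bystander: screwdriver lying on the bench, 200 mm long along its own x, red handle (26 mm thick) towards -x. Origin: under its middle.

How it is judged (in metres and radians):
On the way, in this order (a step that is already met when the one before it is completed fails the run):
1. the three jaws grip the bit tight and the fingers have left the spindle (value of joint sleeve above 1.2 rad and contact force between bit and jaw_a above 2.5 N and contact force between bit and jaw_b above 2.5 N and contact force between bit and jaw_c above 2.5 N and contact force between the fingers and spindle below 0.2 N), for 0.2 s.
2. the stylus is drawn out of its block in the fingers (z of stylus in the frame of stand above 0.077 m and contact force between the fingers and stylus above 1 N), for 0.1 s.
3. the stylus pushes the reset button down (z of reset_button in the frame of control_box below 0.0325 m and contact force between stylus and reset_button above 1.5 N and contact force between the fingers and stylus above 1 N), for 0.3 s.
At the end, for the whole second after the job is handed in: Fingers hold the stylus (over 1 N); its point, within 9 mm of the hole's centre, pushes the button (over 1.5 N) more than 3.5 mm down; the bit is upright (0.12 rad), within 4 mm of the spindle axis, foot 75-92 mm high, sleeve past 1.2 rad, each jaw pressing it with over 2.5 N (all of step 3 and value of joint sleeve above 1.2 rad and contact force between bit and jaw_a above 2.5 N and contact force between bit and jaw_b above 2.5 N and contact force between bit and jaw_c above 2.5 N and angle between bit's own z axis and vertical below 0.12 rad and horizontal distance between stylus and reset_hole below 0.009 m and z of bit in the frame of spindle between 0.075 and 0.092 m and horizontal distance between bit and spindle below 0.004 m); the arm keeps its last pose, push and grip.
It fails at once if the test button is pressed (more than 2.5 mm) (z of test_button in the frame of control_box below 0.0335 m).
It fails at once if a bystander is pushed more than 30 mm (distance of any of housing, tape_roll, paint_jar, mix_cup, plug, white_cap, screwdriver from where it was at the start of the episode above 0.03 m).
It also fails if it takes over 56 s, if anything falls off the work surface, if the arm or the gripper's body presses on something with over 40 N, if the wrist force passes 120 N, or if a joint passes its speed limit or range.

### The arm

A 6-joint arm with a two-finger parallel gripper is mounted at the origin on the work surface. World frame = base frame: x ahead of the robot, y to its left, z up, the work surface at z = 0. Lengths are in mm, angles in rad, forces in N, time in s.
With the tool pointing down it reaches from about 400 to 925 mm from the base axis. Payload 12.5 kg.
Tool frame: the origin (TCP) lies on the centre line of the jaws, within the pads' length; the fingertips stand 14 mm ahead of it and the grasp point (between the pads) lies 5 mm behind it; z points along the fingers, y is the direction in which the jaws open and shut (so a half turn about z gives the same grasp; the last joint's range is limited). The gripper opens to 95 mm and grips with 3 to 60 N. Pads are 20 mm wide; open, the fingers measure 119 mm over their backs; the gripper's body (75 mm by 180 mm) begins 59 mm behind the grasp point.
Start: joints at [-1.301, 0.491, 1.559, -0, 1.092, -0.106], TCP at [229.409, -581.392, 228.661] pointing down, gripper open.
Joint ranges: [-3.1, 3.1], [-0.84, 2.19], [0.05, 2.79], [-1.13, 4.28], [0.06, 2.93], [-2.69, 2.69]. Speed limits (rad/s): [2.22, 2.22, 2.79, 3.14, 3.14, 3.14].

### API

Orientations are given as [roll, pitch, yaw] about the fixed x, y, z axes, in that order (R = Rz(yaw) Ry(pitch) Rx(roll)).
In Python, from cell import * gives the robot as it stands.
- The arm moves only by the tool play_rows, never from a script. Its argument "moves" is a list of rows, each a list of 7 numbers: the shift along the tool's x, y, z in m, then the turn, a rotation vector about the tool's x, y, z in rad, then the opening in per cent of the stroke, from 0 (shut) to 100 (fully open). In form: [[tx, ty, tz, ax, ay, az, claw], ...]. A call has 1 to 8 rows; each row shifts and turns the pose as measured when the row begins, along the tool's axes as they then stand; what a row does not reach is not made up. A row lasts 1/10 s, in which the tool goes at most 50 mm and 8.59 degrees, less where a joint would pass 70% of its speed; a pose out of reach is approached as far as the arm can. A call is refused whole if a number of a shift passes 0.05 or a number of a turn 0.15, either way. A call with a gripper value outside its range is refused whole. The fingers move at their own pace and stop on an object; the grip force is fixed at half the most. Time passes only in rows, so rows that do not move let the fingers close. It gives the time, the measured TCP pose, the force and the opening at its end, in the units of the state.
- state(): the state, without advancing time (a new reading comes with each control period).
- read_camera(name): name is "side" or "top" or "wrist"; returns a dict with "img" (384x512x3 uint8, red, green, blue), "fx", "fy", "cx", "cy" (pixels), "k1" (the pictures are not rectified: a ray, as slopes to the right and down, at radius r is drawn at 1 + k1 r^2 times it, then the intrinsics apply), "R" (3x3) and "t" (3): a world point X has camera coordinates R X + t. Camera axes: x right, y down, z forward; pixel columns grow to the right and rows downward; lengths in mm; the calibration is good to about 2 mm. A picture is of the moment at which its call begins. There is no depth.
- job_done(): hands the job in, once; it reports no verdict.
The state is a dict: "t": time; "joints": joint angles; "qvel": joint speeds; "tau": joint torques, N m; "eef_pos": TCP position; "tcp_rot": TCP orientation; "ft_force": force on the tool from outside, world axes, zero at the start; "moment": the same for the moment, N m; "opening": opening from 0.0 (shut) to 1.0 (fully open).
Only numpy, scipy, OpenCV 4.12 (cv2) and the standard library are available. Lean on these libraries where they do the work, as an engineer would, in place of code of your own. Each camera call takes 0.05 s, during which the arm holds its last target.

## Working session

There is one attempt and no reset: what is moved stays moved. The work goes in short steps, Python scripts to look and compute and a tool call to move; the robot and the scene stay as the last step left them, time stands still between calls to the robot, and variables do not carry over. Pictures are saved under pics/ and viewed, and the job is handed in when it is done.

Besides the shell and the picture viewer there is one more tool, called after "Request:" as a command line: name --pt "numbers of a row" for each row, then --argument value for the rest. play_rows: Moves the arm, as the interface text tells. Its arguments: {"type":"object","properties":{"moves":{"type":"array"}},"required":["moves"]}

```bash
ls; mkdir -p pics; python3 - <<'E'
from cell import *
import cv2
print(state())
for n in ["side","top","wrist"]:
    c=read_camera(n); cv2.imwrite(f"pics/{n}0.png",c["img"][:,:,::-1]); print(n,{k:v for k,v in c.items() if k!="img"})
E
```

```text
pics
{'t': 0.0, 'joints': array([-1.30058816e+00,  4.91561315e-01,  1.55944214e+00,  1.65250344e-05,
        1.09169847e+00, -1.05592497e-01]), 'qvel': array([-0.00138857, -0.00022932, -0.00146122,  0.00014371,  0.0009571 ,
        0.00084213]), 'tau': array([-4.65625690e-04, -6.12635493e+01, -2.58184254e+01,  6.92891073e-02,
        4.81503177e-02, -6.86190833e-05]), 'eef_pos': array([ 229.35477082, -581.15513143,  228.06316844]), 'tcp_rot': array([-3.14049111e+00, -1.31487324e-04,  3.75792962e-01]), 'ft_force': array([-0.03317507,  0.57481297, -0.98594489]), 'moment': array([ 0.03110144, -0.01090002,  0.0004911 ]), 'opening': 1.0034688711573572}
side {'fx': 347.12555636708333, 'fy': 347.12555636708333, 'cx': 255.5525999376141, 'cy': 191.63622177390394, 'k1': 0.01957584954500417, 'R': array([[-0.97032666, -0.24123488,  0.01648968],
       [-0.16709205,  0.61968061, -0.76686126],
       [ 0.17477535, -0.74686122, -0.64160104]]), 't': array([519.62971037, 130.6250966 , 966.54903527])}
top {'fx': 348.527485114214, 'fy': 348.527485114214, 'cx': 257.6314785583094, 'cy': 191.1480387594085, 'k1': -0.024692715098458082, 'R': array([[ 0.02576915, -0.99964543,  0.00670611],
       [-0.99163946, -0.0264101 , -0.12630792],
       [ 0.12644025, -0.0033952 , -0.99196842]]), 't': array([   1.70955504,  561.41828306, 1090.34523074])}
wrist {'fx': 309.63107531901545, 'fy': 309.63107531901545, 'cx': 251.3365072343326, 'cy': 195.77471578710413, 'k1': -0.022761019876658156, 'R': array([[ 3.67059109e-01, -9.30197161e-01, -9.22821072e-04],
       [-9.01259369e-01, -3.55885332e-01,  2.47137978e-01],
       [-2.30215464e-01, -8.98825448e-02, -9.68979860e-01]]), 't': array([-623.538507  ,  -26.9439504 ,  389.73856705])}
```

View pics/top0.png

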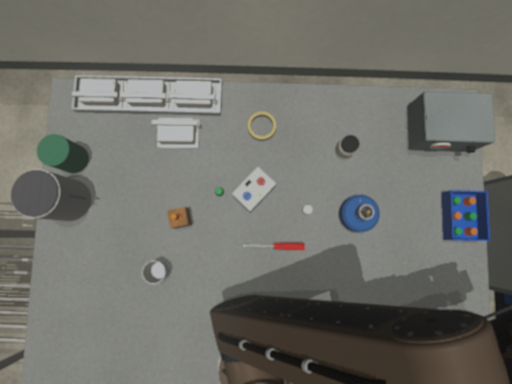

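View pics/side0.png

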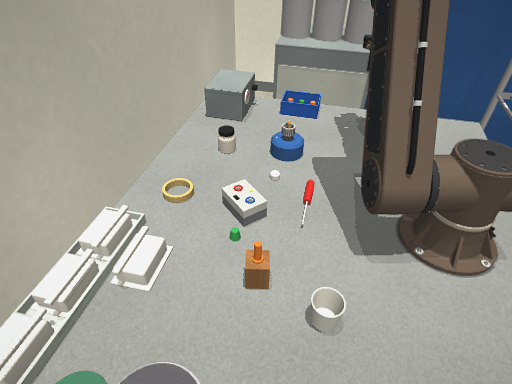

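View pics/wrist0.png

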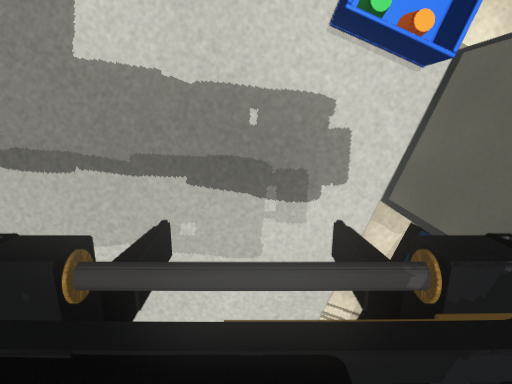

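The top view shows the spindle at about (360,213), the box rings at red (261,181) and blue (248,196), and the stylus at (179,216). The side view shows the spindle at (287,145) and the stylus handle at (258,250).

```bash
cat > h.py <<'E'
import numpy as np, cv2
from cell import *
def ray(c,u,v):
    K=np.array([[c["fx"],0,c["cx"]],[0,c["fy"],c["cy"]],[0,0,1]])
    xd=np.array([(u-c["cx"])/c["fx"],(v-c["cy"])/c["fy"]]); x=xd.copy()
    for _ in range(20): x=xd/(1+c["k1"]*(x@x))
    R=c["R"];o=-R.T@c["t"]; d=R.T@np.array([x[0],x[1],1]); return o,d
def onz(c,u,v,z):
    o,d=ray(c,u,v); return o+d*(z-o[2])/d[2]
def proj(c,X):
    p=c["R"]@np.asarray(X,float)+c["t"]; x=p[:2]/p[2]; x=x*(1+c["k1"]*(x@x))
    return np.array([c["fx"]*x[0]+c["cx"],c["fy"]*x[1]+c["cy"]])
def tri(rs):
    A=0;b=0
    for o,d in rs:
        d=d/np.linalg.norm(d);P=np.eye(3)-np.outer(d,d);A=A+P;b=b+P@o
    return np.linalg.solve(A,b)
def blobs(img,f,amin=5):
    hsv=cv2.cvtColor(img,cv2.COLOR_RGB2HSV).astype(int); H,S,V=hsv[...,0],hsv[...,1],hsv[...,2]
    m=f(H,S,V).astype(np.uint8)
    n,l,st,ce=cv2.connectedComponentsWithStats(m)
    return [(tuple(np.round(ce[i],1)),st[i].tolist()) for i in range(1,n) if st[i][4]>=amin]
def snap(n,name,crop=None,sc=1):
    c=read_camera(n); im=c["img"][:,:,::-1]
    if crop: x0,y0,x1,y1=crop; im=im[y0:y1,x0:x1]
    if sc!=1: im=cv2.resize(im,None,fx=sc,fy=sc,interpolation=cv2.INTER_CUBIC)
    cv2.imwrite(f"pics/{name}.png",im); return c
E
python3 - <<'E'
from h import *
for n in ["top","side"]:
    c=read_camera(n)
    im=c["img"]
    for k,f in dict(red=lambda H,S,V:((H<6)|(H>174))&(S>130)&(V>80),blue=lambda H,S,V:(H>100)&(H<125)&(S>120)&(V>60),orange=lambda H,S,V:(H>6)&(H<16)&(S>150),green=lambda H,S,V:(H>50)&(H<75)&(S>120)).items():
        print(n,k,blobs(im,f))
c=read_camera("top")
for nm,u,v,z in [("red",261.5,181.5,64),("blue",248,196,64),("sty",179,216,100),("sleeve",366.5,212,112),("base",360,213.5,60)]:
    print(nm,onz(c,u,v,z).round(1))
crop={"sp":(330,180,400,240),"bx":(225,160,285,220),"st":(150,190,210,240)}
for k,(x0,y0,x1,y1) in crop.items():
    cv2.imwrite(f"pics/t_{k}.png",cv2.resize(c["img"][y0:y1,x0:x1,::-1],None,fx=8,fy=8,interpolation=cv2.INTER_CUBIC))
E
```

```text
top red [((np.float64(260.5), np.float64(182.0)), [260, 181, 2, 3, 6]), ((np.float64(289.2), np.float64(245.9)), [274, 243, 31, 7, 200])]
top blue [((np.float64(470.6), np.float64(215.2)), [449, 191, 41, 50, 1358]), ((np.float64(247.0), np.float64(196.3)), [246, 195, 3, 3, 7]), ((np.float64(357.8), np.float64(213.7)), [342, 196, 37, 35, 735])]
top orange [((np.float64(467.2), np.float64(201.0)), [464, 199, 7, 5, 29]), ((np.float64(473.2), np.float64(200.8)), [472, 199, 3, 4, 5]), ((np.float64(177.2), np.float64(217.5)), [174, 213, 7, 9, 32]), ((np.float64(455.7), np.float64(215.7)), [455, 213, 4, 6, 10]), ((np.float64(469.6), np.float64(231.2)), [466, 229, 11, 6, 35])]
top green [((np.float64(218.7), np.float64(191.1)), [216, 189, 6, 6, 27]), ((np.float64(456.0), np.float64(200.2)), [454, 198, 6, 6, 28]), ((np.float64(470.8), np.float64(216.2)), [465, 214, 11, 6, 38]), ((np.float64(457.3), np.float64(230.9)), [455, 229, 6, 5, 27])]
side red [((np.float64(308.5), np.float64(191.5)), [303, 180, 11, 25, 174]), ((np.float64(237.8), np.float64(187.7)), [234, 185, 9, 6, 32])]
side blue [((
[... 486 characters left out ...]
199.6)), [245, 197, 10, 6, 30])]
side orange [((np.float64(290.0), np.float64(99.8)), [288, 98, 5, 4, 13]), ((np.float64(312.2), np.float64(103.1)), [310, 102, 5, 3, 8]), ((np.float64(257.3), np.float64(253.8)), [252, 241, 12, 23, 170]), ((np.float64(268.0), np.float64(254.5)), [268, 252, 1, 6, 6]), ((np.float64(268.0), np.float64(280.5)), [268, 278, 1, 6, 6]), ((np.float64(263.5), np.float64(288.0)), [260, 288, 8, 1, 8])]
side green [((np.float64(301.1), np.float64(101.1)), [299, 100, 5, 3, 14]), ((np.float64(234.5), np.float64(234.0)), [230, 227, 10, 14, 113])]
red [588.6   5.1  64. ]
blue [541.4  46.4  64. ]
sty [471.1 251.8 100. ]
sleeve [ 497.1 -311.5  112. ]
base [ 495.7 -307.4   60. ]
```

View pics/t_sp.png

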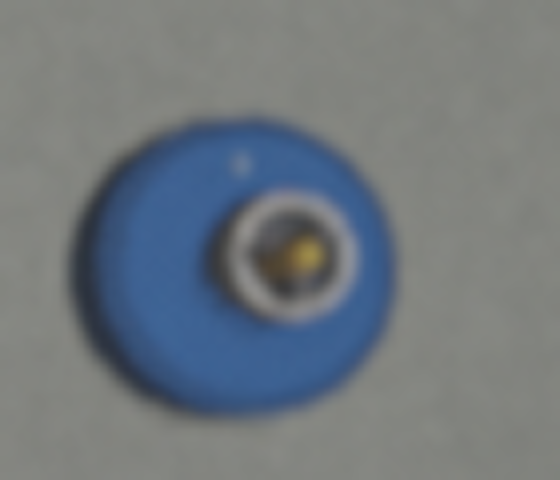

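```bash
cat >> h.py <<'E'
def tool():
    from scipy.spatial.transform import Rotation as Ro
    s=state(); return s["eef_pos"],Ro.from_euler("xyz",s["tcp_rot"]).as_matrix(),s
def todelta(target):
    p,R,s=tool(); return R.T@(np.asarray(target,float)-p)
E
python3 - <<'E'
from h import *
p,R,s=tool(); c=read_camera("wrist")
print(R.round(3)); o=-c["R"].T@c["t"]; print(R.T@(o-p)); print((R.T@c["R"].T).round(3)) 
print(todelta([497,-310,230]))
E
```

```text
[[ 0.93   0.367 -0.   ]
 [ 0.367 -0.93   0.   ]
 [ 0.    -0.    -1.   ]]
[  70.21779318   -1.05929808 -155.58613159]
[[ 0.    -0.969 -0.247]
 [ 1.     0.     0.   ]
 [-0.    -0.247  0.969]]
[ 348.50558453 -154.1835972    -1.46447069]
```

View pics/t_st.png

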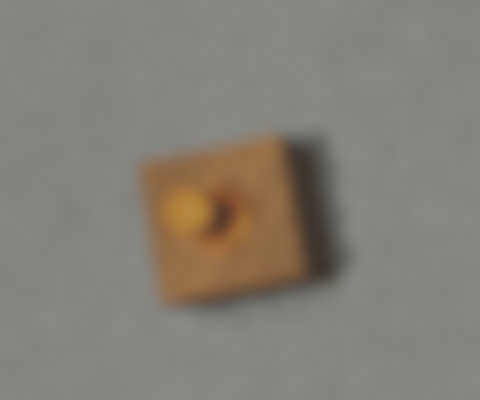

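View pics/t_bx.png

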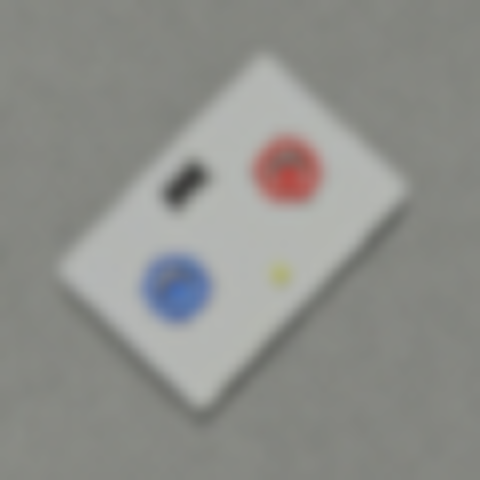

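Request:
play_rows --pt "0.036 -0.0193 0 0 0 0 100" --pt "0.036 -0.0193 0 0 0 0 100" --pt "0.036 -0.0193 0 0 0 0 100" --pt "0.036 -0.0193 0 0 0 0 100" --pt "0.036 -0.0193 0 0 0 0 100" --pt "0.036 -0.0193 0 0 0 0 100" --pt "0.036 -0.0193 0 0 0 0 100" --pt "0.036 -0.0193 0 0 0 0 100"

```text
t: 1.15
eef_pos: [445.1, -327.1, 227.9]
tcp_rot: [3.14, 0.0, 0.368]
ft_force: [1.1, -0.9, -0.6]
opening: 1.003
```

```bash
python3 - <<'E'
from h import *
c=snap("wrist","w1"); print(state()["eef_pos"],state()["tcp_rot"])
print(proj(c,[497,-310,110]),proj(c,[497,-310,60]))
E
```

```text
[ 447.83816272 -323.15858273  227.96182465] [ 3.14134918e+00 -1.16175940e-03  3.69916780e-01]
[255.54229747 135.31898336] [254.84286488 132.49809133]
```

View pics/w1.png

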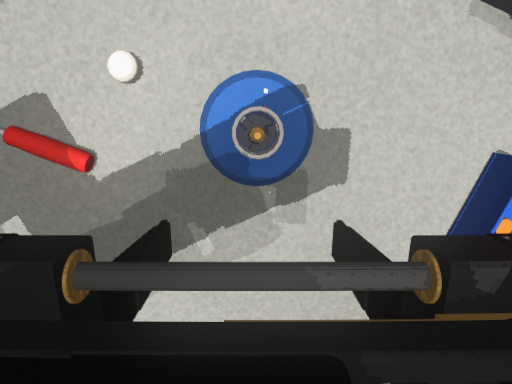

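The wrist view shows the spindle base at about (257,128), with the sleeve ring at about (258,133).

```bash
python3 - <<'E'
from h import *
c=snap("wrist","w2",(190,60,330,195),5); p,R,s=tool(); print(p,s["qvel"].round(4))
im=c["img"]; hsv=cv2.cvtColor(im,cv2.COLOR_RGB2HSV).astype(int)
H,S,V=hsv[...,0],hsv[...,1],hsv[...,2]
m=((H>95)&(H<125)&(S>110)&(V>30)).astype(np.uint8)
m[:,330:]=0;m[220:]=0
cs,_=cv2.findContours(m,cv2.RETR_EXTERNAL,cv2.CHAIN_APPROX_NONE); k=max(cs,key=cv2.contourArea)
print("base",cv2.fitEllipse(cv2.convexHull(k)),onz(c,*cv2.fitEllipse(cv2.convexHull(k))[0],57).round(1))
# non blue hole within
f=np.zeros_like(m); cv2.drawContours(f,[k],-1,1,-1)
h=((f==1)&(m==0)).astype(np.uint8)
cs,_=cv2.findContours(h,cv2.RETR_EXTERNAL,cv2.CHAIN_APPROX_NONE); k=max(cs,key=cv2.contourArea); e=cv2.fitEllipse(cv2.convexHull(k))
print("sleeve",e,onz(c,*e[0],108).round(1))
E
```

```text
[ 446.39349423 -325.22199998  227.8892385 ] [-0.0748  0.0056 -0.0022 -0.0196 -0.0035 -0.0742]
base ((258.8631591796875, 131.7335205078125), (112.35501098632812, 114.27627563476562), 10.174776077270508) [ 502.  -309.4   57. ]
sleeve ((260.450439453125, 136.95730590820312), (52.819149017333984, 54.158992767333984), 15.531803131103516) [ 500.  -310.4  108. ]
```

View pics/w2.png

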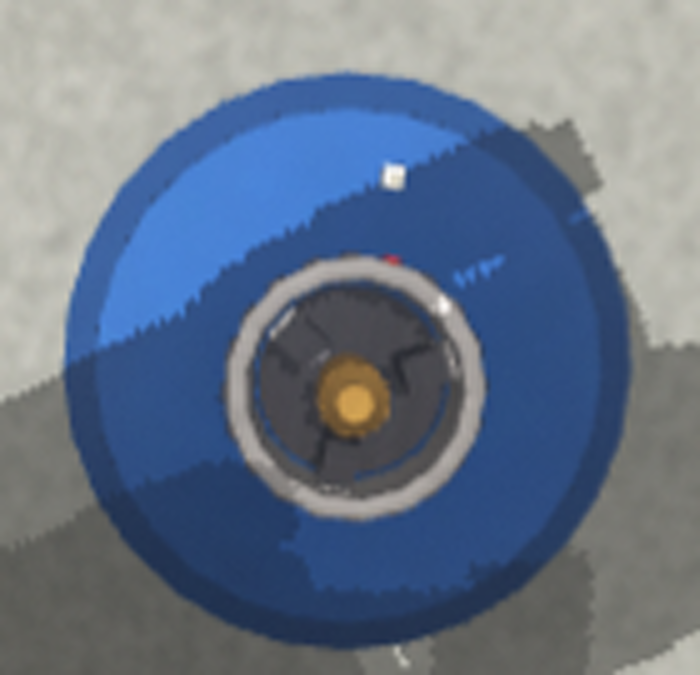

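Request:
play_rows --pt "0.028 0.003 0 0 0 0 100" --pt "0.024 0.002 0 0 0 0 100" --pt "0 0 0 0 0 0 100" --pt "0 0 0 0 0 0 100"

```text
t: 1.65
eef_pos: [497.7, -310.8, 228.0]
tcp_rot: [3.141, 0.0, 0.374]
ft_force: [-0.2, -0.1, -0.1]
opening: 0.999
```

```bash
cat >> h.py <<'E'
def spindle(c):
    im=c["img"]; hsv=cv2.cvtColor(im,cv2.COLOR_RGB2HSV).astype(int)
    H,S,V=hsv[...,0],hsv[...,1],hsv[...,2]
    m=((H>95)&(H<125)&(S>110)&(V>30)).astype(np.uint8)
    m[:,340:]=0
    cs,_=cv2.findContours(m,cv2.RETR_EXTERNAL,cv2.CHAIN_APPROX_NONE); k=max(cs,key=cv2.contourArea)
    f=np.zeros_like(m); cv2.drawContours(f,[k],-1,1,-1)
    b=cv2.fitEllipse(cv2.convexHull(k))
    h=((f==1)&(m==0)).astype(np.uint8)
    cs,_=cv2.findContours(h,cv2.RETR_EXTERNAL,cv2.CHAIN_APPROX_NONE); k=max(cs,key=cv2.contourArea); e=cv2.fitEllipse(cv2.convexHull(k))
    return b,onz(c,*b[0],57).round(1),e,onz(c,*e[0],108).round(1)
E
python3 - <<'E'
from h import *
c=snap("wrist","w3"); p,R,s=tool(); print(p,s["qvel"].round(4),s["joints"])
for x in spindle(c): print(x)
E
```

```text
[ 497.59833112 -310.87479096  228.02737995] [-0.0097 -0.0078  0.0058  0.0003  0.0015  0.0016] [-6.70685771e-01  4.36730027e-01  1.65677961e+00 -7.56600928e-04
  1.04720249e+00  5.27046198e-01]
((252.55401611328125, 178.78424072265625), (106.76664733886719, 108.0377197265625), 79.6795654296875)
[ 503.2 -309.1   57. ]
((252.9473419189453, 191.49832153320312), (50.16960525512695, 53.930259704589844), 179.93927001953125)
[ 501.6 -309.8  108. ]
```

View pics/w3.png

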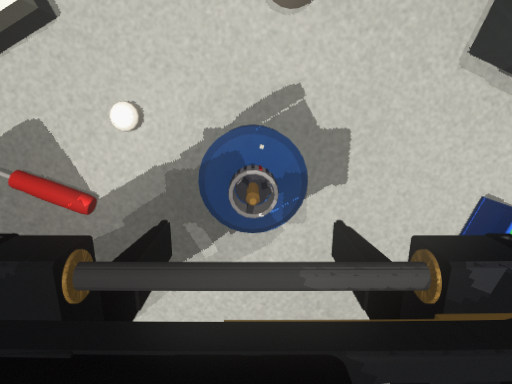

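Request:
play_rows --pt "0.003 0 0.03 0 0 0 100" --pt "0 0 0.03 0 0 0 100" --pt "0 0 0.03 0 0 0 100" --pt "0 0 0.02 0 0 0 100" --pt "0 0 0.005 0 0 0 100" --pt "0 0 0 0 0 0 100"

```text
t: 2.3
eef_pos: [496.0, -314.3, 111.4]
tcp_rot: [3.138, -0.001, 0.368]
ft_force: [0.0, -0.4, 0.5]
opening: 0.996
```

```bash
python3 - <<'E'
from h import *
c=snap("wrist","w4"); p,R,s=tool(); print(p,s["tcp_rot"],s["qvel"].round(4))
c=snap("side","s4",(220,80,380,200),5)
print(todelta([500.5,-310,95]))
E
```

```text
[ 496.20285932 -314.43529477  111.90434079] [ 3.13696558e+00 -1.21168372e-03  3.67654400e-01] [ 0.0072 -0.0164 -0.0159  0.0016  0.0056  0.0028]
[ 5.19059467 -2.83147783 17.43231092]
```

View pics/w4.png

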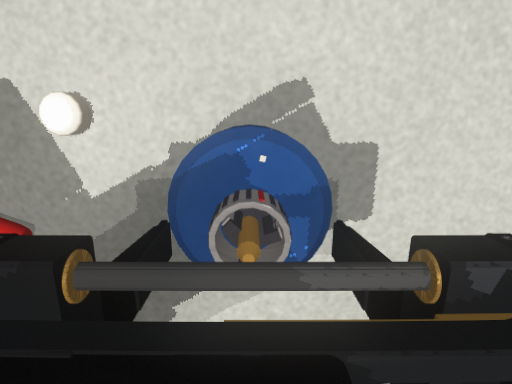

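View pics/s4.png

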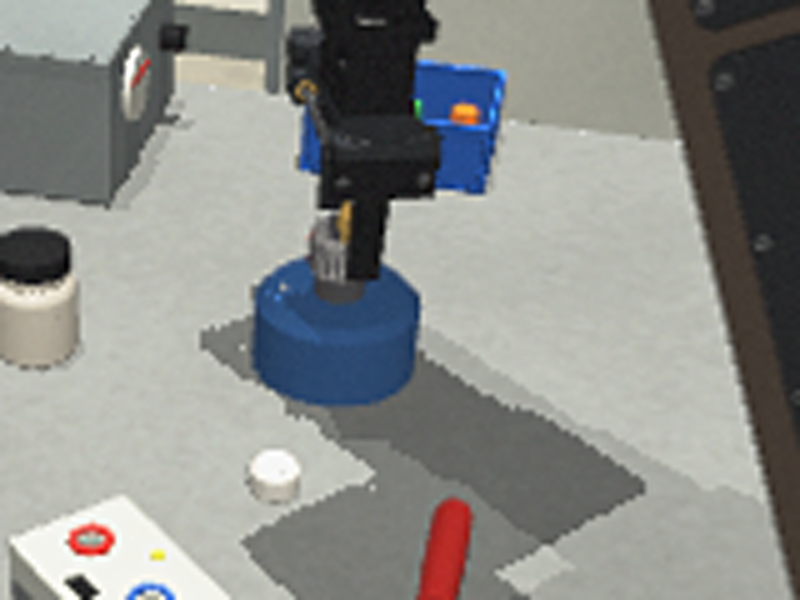

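Request:
play_rows --pt "0.004 -0.002 0.006 0 0 0 100" --pt "0.003 -0.002 0.006 0 0 0 100" --pt "0 0 0.004 0 0 0 100" --pt "0 0 0 0 0 0 100"

```text
t: 2.8
eef_pos: [503.1, -308.4, 98.0]
tcp_rot: [3.132, -0.004, 0.368]
ft_force: [-0.0, -0.6, 0.3]
opening: 0.998
```

```bash
python3 - <<'E'
from h import *
p,R,s=tool(); print(p,s["tcp_rot"],s["qvel"].round(4),s["ft_force"],s["moment"])
print(todelta([500.5,-310,95]))
E
```

```text
[ 503.10902213 -308.35485124   98.04369463] [ 3.13189527 -0.00428352  0.36807192] [ 0.0077 -0.0054 -0.004   0.0012  0.0037  0.0046] [-0.03771082 -0.64082615  0.30778978] [ 0.02279069 -0.00232635 -0.02999853]
[-3.0392399   0.56677295  3.03634272]
```

Request:
play_rows --pt "-0.002 0.0005 0.002 0.008 0.002 0 100" --pt "0 0 0 0 0 0 50" --pt "0 0 0 0 0 0 40" --pt "0 0 0 0 0 0 30" --pt "0 0 0 0 0 0 30"

```text
t: 3.3
eef_pos: [501.4, -309.8, 96.1]
tcp_rot: [3.14, -0.007, 0.368]
ft_force: [0.5, 0.2, 0.2]
opening: 0.719
```

```bash
python3 - <<'E'
from h import *
p,R,s=tool(); print(p,s["tcp_rot"],s["qvel"].round(4),s["ft_force"],s["moment"],s["opening"])
print(todelta([500.5,-310,95]))
E
```

```text
[ 501.39496125 -309.83112262   96.12940866] [ 3.140314   -0.00662041  0.3681772 ] [ 0.      0.0004 -0.0007 -0.0005 -0.0005  0.0001] [0.51409679 0.22137661 0.22501998] [ 0.03273082  0.05499309 -0.00125671] 0.7189534550780157
[-0.9032244  -0.16598664  1.12324229]
```

Request:
play_rows --pt "0 0 0 0 0 0 0" --pt "0 0 0 0 0 0 0" --pt "0 0 0 0 0 0 0" --pt "0 0 0 0 0 0 0" --pt "0 0 0 0 0 0 0" --pt "0 0 0 0 0 0 0" --pt "0 0 0 0 0 0 0"

```text
t: 4.0
eef_pos: [501.8, -310.9, 96.3]
tcp_rot: [3.138, -0.007, 0.369]
ft_force: [0.7, -1.3, -1.0]
opening: 0.47
```

```bash
python3 - <<'E'
from h import *
p,R,s=tool(); print(p,s["tcp_rot"],s["qvel"].round(4),s["ft_force"],s["moment"],s["opening"],s["joints"])
c=snap("wrist","w5")
E
```

```text
[ 501.84083276 -310.85025745   96.32246316] [ 3.13820996 -0.00711133  0.36867981] [ 0.0005 -0.     -0.0003 -0.0007  0.0014 -0.0005] [ 0.72342033 -1.29954193 -1.01219895] [0.1797524  0.03170807 0.13862407] 0.470493398179134 [-0.66837999  0.60062644  1.77708052  0.00640634  0.75736576  0.52910774]
```

View pics/w5.png

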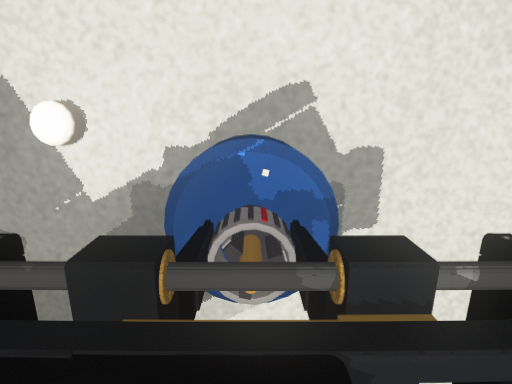

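Request:
play_rows --pt "0 0 0 0 0 0.12 0" --pt "0 0 0 0 0 0.12 0" --pt "0 0 0 0 0 0.12 0" --pt "0 0 0 0 0 0 0"

```text
t: 4.45
eef_pos: [502.1, -312.0, 96.4]
tcp_rot: [3.139, -0.009, -0.003]
ft_force: [-0.3, -0.8, -0.0]
opening: 0.47
```

```bash
python3 - <<'E'
from h import *
p,R,s=tool(); print(p,s["tcp_rot"],s["ft_force"],s["moment"],s["opening"])
c=snap("wrist","w6")
E
```

```text
[ 502.06010843 -312.01682698   96.36225142] [ 3.13887155 -0.0088061  -0.00326192] [-0.28519117 -0.83238911 -0.01189759] [ 0.38058035 -0.05497156 -0.19715185] 0.4698078992213101
```

View pics/w6.png

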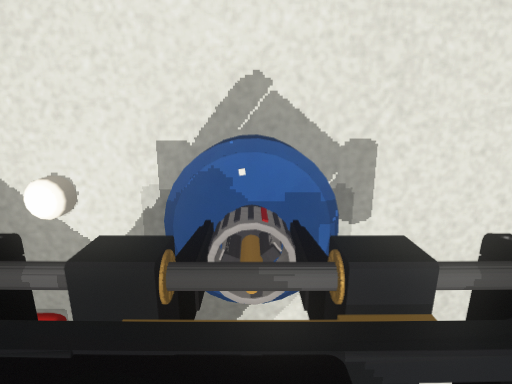

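Request:
play_rows --pt "0 0 0 0 0 0.12 0" --pt "0 0 0 0 0 0.12 0" --pt "0 0 0 0 0 0.12 0" --pt "0 0 0 0 0 0.12 0" --pt "0 0 0 0 0 0.12 0" --pt "0 0 0 0 0 0 0"

```text
t: 5.1
eef_pos: [501.5, -313.8, 96.3]
tcp_rot: [3.141, -0.01, -0.596]
ft_force: [1.7, -0.3, -0.0]
opening: 0.47
```

```bash
python3 - <<'E'
from h import *
p,R,s=tool(); print(p,s["tcp_rot"],s["ft_force"],s["moment"],s["opening"],s["tau"].round(2))
c=snap("wrist","w7")
ctr=onz(c,252,257,112); print(ctr)
print(blobs(c["img"],lambda H,S,V:((H<6)|(H>174))&(S>130)&(V>80)))
E
```

```text
[ 501.49600905 -313.78020293   96.34547727] [ 3.14111074 -0.01040213 -0.59614538] [ 1.66792549 -0.29824316 -0.02738406] [ 0.1599424  -0.15840499 -0.14117576] 0.47046276471212983 [ 2.200e-01 -6.204e+01 -1.890e+01 -2.400e-01  3.000e-02  1.500e+00]
[ 503.68661599 -314.15482577  112.        ]
[((np.float64(263.9), np.float64(214.6)), [261, 208, 7, 14, 72])]
```

View pics/w7.png

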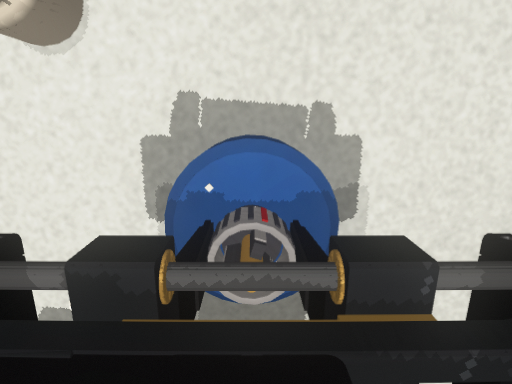

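Request:
play_rows --pt "0 0 0 0 0 0.12 0" --pt "0 0 0 0 0 0.12 0" --pt "0 0 0 0 0 0.12 0" --pt "0 0 0 0 0 0 0"

```text
t: 5.55
eef_pos: [500.7, -314.5, 96.4]
tcp_rot: [-3.141, -0.01, -0.94]
ft_force: [0.7, -1.3, -0.9]
opening: 0.468
```

```bash
python3 - <<'E'
from h import *
p,R,s=tool(); print(p,s["tcp_rot"],s["ft_force"],s["moment"],s["opening"],s["tau"].round(2))
c=snap("wrist","w8",(160,120,360,320),3)
print(blobs(c["img"],lambda H,S,V:((H<6)|(H>174))&(S>130)&(V>80)))
E
```

```text
[ 500.73840499 -314.54634391   96.36513315] [-3.14074477 -0.01042201 -0.93988659] [ 0.71357982 -1.32038648 -0.92737474] [-8.40258981e-06 -1.16279516e-02 -9.89473358e-02] 0.46806228979337255 [ 4.600e-01 -6.219e+01 -1.876e+01 -4.000e-02  1.100e-01  1.600e+00]
[((np.float64(263.9), np.float64(214.6)), [261, 208, 7, 14, 72])]
```

View pics/w8.png

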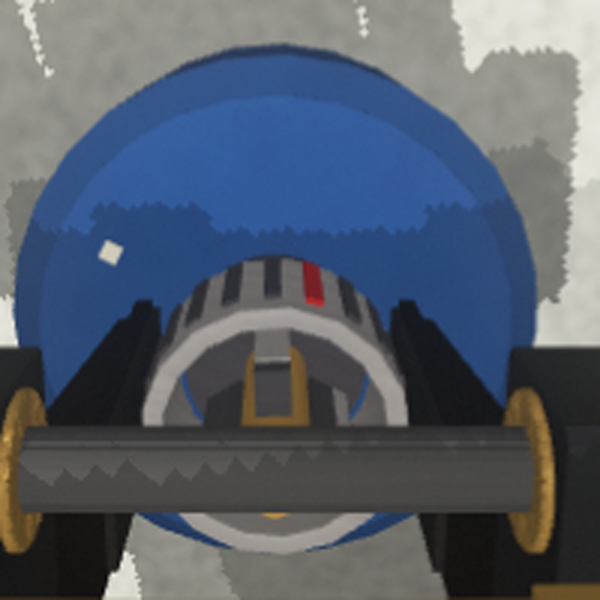

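```bash
python3 - <<'E'
from h import *
c=read_camera("wrist")
ax=np.array([499,-312.0])
w=onz(c,160+110/3,120+252/3,60)[:2]-ax
o,d=ray(c,160+309/3,120+262/3)
# red mark upper? intersect cylinder r=23 
import numpy as np
A=d[:2]@d[:2];q=o[:2]-ax;B=q@d[:2]
for ax in ([499,-312],[500.5,-310.5]):
  ax=np.array(ax)
  for (u,v) in [(309,265),(317,303)]:
    for r in (23,):
        o,d=ray(c,160+u/3,120+v/3);q=o[:2]-ax;A=d[:2]@d[:2];B=q@d[:2];C=q@q-r*r
        D=B*B-A*C
        if D<0: print("miss",D);continue
        X=o+d*(-B-np.sqrt(D))/A
        w=onz(c,160+110/3,120+252/3,60)[:2]-ax
        a=np.arctan2(*(X[:2]-ax)[::-1]);b=np.arctan2(w[1],w[0])
        print(X,np.hypot(*w),"sleeve",b-a)
E
```

```text
[ 507.7950325  -333.25199763   86.76928931] 40.33606208211949 sleeve 1.364375773385527
[ 507.25975832 -333.4657027   108.58376134] 40.33606208211949 sleeve 1.38943546331226
[ 507.10747898 -332.53046122   83.34395289] 38.603139878214265 sleeve 1.4343649699181795
[ 506.51372293 -332.69989046  105.40682608] 38.603139878214265 sleeve 1.4612117104860933
```

Request:
play_rows --pt "0 0 0 0 0 0.13 0" --pt "0 0 0 0 0 0 0" --pt "0 0 0 0 0 0 0"

```text
t: 5.95
eef_pos: [500.5, -314.7, 96.4]
tcp_rot: [-3.14, -0.01, -1.054]
ft_force: [-0.8, -3.1, -0.3]
opening: 0.464
```

```bash
python3 - <<'E'
from h import *
p,R,s=tool(); print(p,s["tcp_rot"],s["ft_force"],s["moment"],s["opening"],s["tau"].round(2),s["joints"])
c=read_camera("wrist")
print(blobs(c["img"],lambda H,S,V:((H<6)|(H>174))&(S>130)&(V>80)))
E
```

```text
[ 500.4617806  -314.72693554   96.38504651] [-3.14038029 -0.01030383 -1.0535004 ] [-0.83208739 -3.1142603  -0.3351228 ] [-0.25161842  0.25534262 -0.11790891] 0.4636524683543776 [ 1.510e+00 -6.211e+01 -1.888e+01  3.800e-01  1.000e-02  1.300e-01] [-0.67189003  0.60076177  1.77654407 -0.00396063  0.75427657  1.95527325]
[((np.float64(263.9), np.float64(214.6)), [261, 208, 7, 14, 72])]
```

Request:
play_rows --pt "0 0 0 0 0 0 100" --pt "0 0 0 0 0 0 100" --pt "0 0 0 0 0 0 100" --pt "0 0 0 0 0 0 100" --pt "0 0 0 0 0 0 100" --pt "0 0 0 0 0 0 100"

```text
t: 6.6
eef_pos: [500.9, -313.7, 96.5]
tcp_rot: [-3.14, -0.009, -1.047]
ft_force: [0.8, -0.1, -0.5]
opening: 0.921
```

```bash
python3 - <<'E'
from h import *
p,R,s=tool(); print(p,s["tcp_rot"],s["ft_force"],s["moment"],s["opening"])
c=snap("wrist","w9",(160,120,360,320),3)
print(blobs(c["img"],lambda H,S,V:((H<6)|(H>174))&(S>130)&(V>80)))
E
```

```text
[ 500.85009344 -313.68994728   96.4654615 ] [-3.13956115 -0.00948617 -1.0465824 ] [ 0.78038018 -0.0620883  -0.48804569] [ 0.13386898 -0.01367298  0.02495863] 0.9208369849043828
[((np.float64(265.9), np.float64(213.6)), [263, 207, 7, 14, 70])]
```

View pics/w9.png

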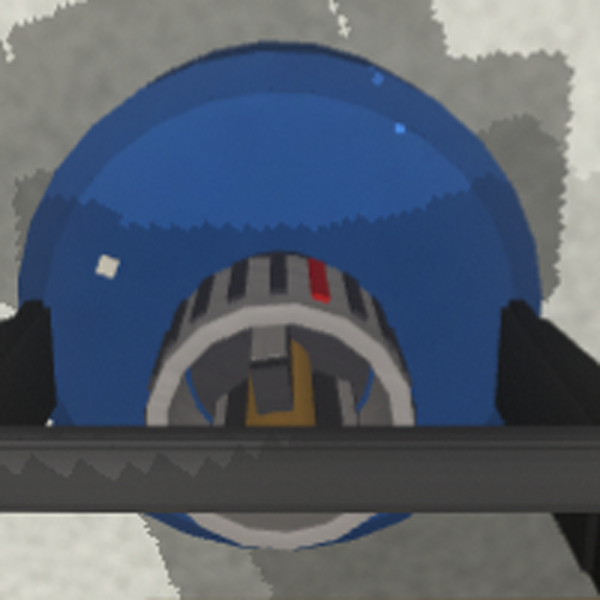

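Request:
play_rows --pt "0 0 -0.03 0 0 0 100" --pt "0 0 -0.04 0 0 0 100" --pt "-0.02 0 -0.04 0 0 0 100" --pt "-0.03 0 -0.03 0 0 0 100" --pt "0 0 0 0 0 0 100" --pt "0 0 0 0 0 0 100"

```text
t: 7.25
eef_pos: [474.0, -268.4, 240.1]
tcp_rot: [-3.14, -0.008, -1.047]
ft_force: [0.3, -0.1, -0.2]
opening: 1.0
```

```bash
python3 - <<'E'
from h import *
p,R,s=tool(); print(p,s["tcp_rot"],s["joints"])
c=snap("wrist","w10",(180,60,330,210),4)
for x in spindle(c): print(x)
E
```

```text
[ 474.02857181 -268.39092509  240.13518646] [-3.13986062 -0.00760651 -1.04686694] [-6.35770051e-01  3.62045293e-01  1.74630092e+00 -1.69811537e-03
  1.02558216e+00  1.98276170e+00]
((251.8746337890625, 133.81640625), (108.19978332519531, 109.75382995605469), 2.235581159591675)
[ 500.8 -312.9   57. ]
((251.92848205566406, 138.57496643066406), (50.4642333984375, 51.379913330078125), 2.3930420875549316)
[ 499.8 -311.3  108. ]
```

View pics/w10.png

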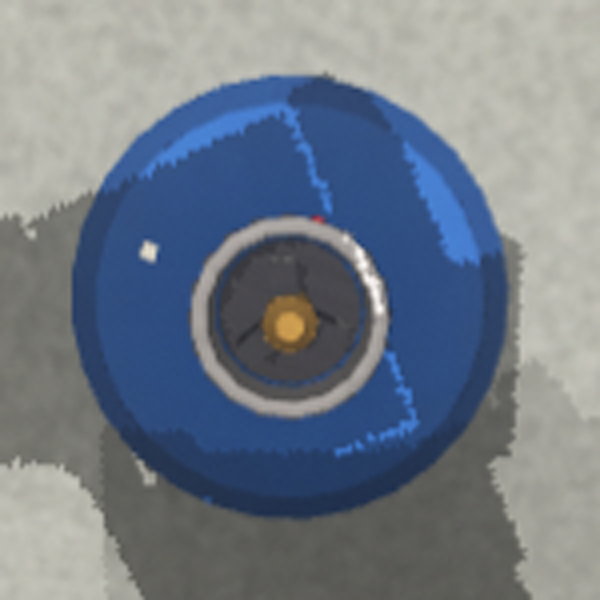

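Request:
play_rows --pt "0 0 0 0 0 -0.14 100" --pt "0 0 0 0 0 -0.14 100" --pt "0 0 0 0 0 -0.14 100" --pt "0 0 0 0 0 -0.14 100" --pt "0 0 0 0 0 -0.14 100" --pt "0 0 0 0 0 -0.14 100" --pt "0 0 0 0 0 -0.14 100" --pt "0 0 0 0 0 -0.14 100"

```text
t: 8.1
eef_pos: [474.5, -272.4, 227.4]
tcp_rot: [-3.136, 0.008, 0.112]
ft_force: [-0.2, -0.1, -0.5]
opening: 0.998
```

Request:
play_rows --pt "0 0 0 0 0 -0.14 100" --pt "0 0 0 0 0 -0.14 100" --pt "0 0 0 0 0 -0.14 100" --pt "0 0 0 0 0 -0.14 100" --pt "0 0 0 0 0 0 100" --pt "0 0 0 0 0 0 100"

```text
t: 8.7
eef_pos: [474.5, -275.2, 217.4]
tcp_rot: [-3.119, 0.007, 0.693]
ft_force: [0.1, 0.6, -0.2]
opening: 1.004
```

```bash
python3 - <<'E'
from h import *
p,R,s=tool(); print(p,s["tcp_rot"],s["joints"])
c=read_camera("top")
print("sty top",onz(c,173.4,216.3,131))
c2=read_camera("side")
a=ray(c,173.4,216.3); b=ray(c2,258,241); print(tri([a,b]))
T=onz(c,173.4,216.3,131); T[2]=240
print(T, todelta(T), R.round(3))
E
```

```text
[ 474.52350262 -275.2112734   217.42255137] [-3.11898386  0.00734272  0.69265959] [-0.64507908  0.40360883  1.74670454 -0.00226163  1.01497376  0.23435676]
sty top [468.25178468 261.33713847 131.        ]
[467.80973933 260.02157295 136.46328286]
[468.25178468 261.33713847 240.        ] [ 337.92123118 -416.96485255  -15.41716007] [[ 0.77   0.638 -0.02 ]
 [ 0.639 -0.769  0.013]
 [-0.007 -0.023 -1.   ]]
```

```bash
cat >> h.py <<'E'
def tilt():
    from scipy.spatial.transform import Rotation as Ro
    p,R,s=tool(); a=R[:,2]; v=np.cross(a,[0,0,-1.]); return (R.T@v).round(4)
E
python3 -c "
from h import *
print(tilt())"
```

```text
[-0.0222  0.0072 -0.    ]
```

Request:
play_rows --pt "0 0 -0.02 -0.022 0.007 0 100" --pt "0.026 -0.04 -0.004 0 0 0 100" --pt "0.026 -0.04 -0.003 0 0 0 100" --pt "0.026 -0.04 -0.003 0 0 0 100" --pt "0.026 -0.04 -0.003 0 0 0 100" --pt "0.026 -0.04 -0.003 0 0 0 100" --pt "0.026 -0.04 -0.003 0 0 0 100" --pt "0.026 -0.04 -0.003 0 0 0 100"

```text
t: 9.6
eef_pos: [439.3, 62.3, 269.3]
tcp_rot: [3.126, -0.012, 0.67]
ft_force: [1.1, 0.1, 0.1]
opening: 1.001
```

```bash
python3 - <<'E'
from h import *
p,R,s=tool(); print(p,s["tcp_rot"],s["joints"],tilt(),todelta([414,215,240]))
E
```

```text
[439.25283572  62.27426143 269.32771927] [ 3.12632479 -0.01183857  0.67003578] [-0.00560879  0.17631985  1.93139084 -0.00530917  1.01510243  0.89800055] [ 0.0153 -0.0118 -0.    ] [  74.69921805 -135.83422287   28.14360978]
```

Request:
play_rows --pt "0.025 -0.042 0.007 0 0 0 100" --pt "0.022 -0.04 0.007 0 0 0 100" --pt "0.012 -0.02 0.005 0.015 -0.012 0 100" --pt "0 0 0 0 0 0 100" --pt "0 0 0 0 0 0 100"

```text
t: 10.1
eef_pos: [421.3, 187.6, 257.3]
tcp_rot: [3.135, -0.015, 0.67]
ft_force: [0.7, -0.9, 0.8]
opening: 1.0
```

```bash
python3 - <<'E'
from h import *
c=snap("wrist","w11"); p,R,s=tool(); print(p,s["tcp_rot"],s["joints"],s["qvel"].round(3),tilt())
print(blobs(c["img"],lambda H,S,V:(H>4)&(H<18)&(S>150)))
E
```

```text
[421.44452758 187.23158449 257.35733613] [ 3.13512429 -0.01488677  0.66883559] [ 2.74826882e-01  2.17543508e-01  1.91216476e+00 -3.07593521e-04
  9.95655230e-01  1.17700098e+00] [-0.024  0.004  0.005 -0.003 -0.006 -0.007] [ 0.0065 -0.0149 -0.    ]
[((np.float64(210.8), np.float64(69.6)), [209, 69, 4, 3, 5]), ((np.float64(216.8), np.float64(74.7)), [214, 72, 7, 5, 11]), ((np.float64(227.7), np.float64(107.0)), [197, 75, 60, 65, 1949]), ((np.float64(198.6), np.float64(99.5)), [197, 97, 4, 5, 8]), ((np.float64(199.3), np.float64(114.6)), [197, 112, 6, 6, 14])]
```

View pics/w11.png

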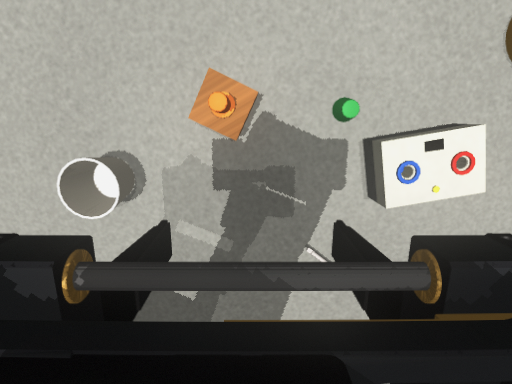

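The wrist view shows the stylus top at about (219,102), the red ring at (462,162) and the blue ring at (408,171).

```bash
cat >> h.py <<'E'
def ell(c,f,roi):
    x0,y0,x1,y1=roi; hsv=cv2.cvtColor(c["img"],cv2.COLOR_RGB2HSV).astype(int); m=np.zeros(hsv.shape[:2],np.uint8)
    m[y0:y1,x0:x1]=f(hsv[...,0],hsv[...,1],hsv[...,2])[y0:y1,x0:x1]
    cs,_=cv2.findContours(m,cv2.RETR_EXTERNAL,cv2.CHAIN_APPROX_NONE); k=max(cs,key=cv2.contourArea); return cv2.fitEllipse(cv2.convexHull(k))
RED=lambda H,S,V:((H<7)|(H>172))&(S>110)&(V>70)
BLUE=lambda H,S,V:(H>100)&(H<128)&(S>110)&(V>50)
ORA=lambda H,S,V:(H>6)&(H<16)&(S>190)&(V>200)
E
python3 - <<'E'
from h import *
c=snap("wrist","w12",(180,60,270,150),6); p,R,s=tool()
r=ell(c,RED,(430,130,500,200)); b=ell(c,BLUE,(380,140,435,200)); o=ell(c,ORA,(190,70,260,140))
print("red",r,onz(c,*r[0],63).round(1));print("blue",b,onz(c,*b[0],63).round(1));print("ora",o,onz(c,*o[0],131).round(1))
E
```

```text
Traceback (most recent call last):
  File "h.py", line 50, in ell
    cs,_=cv2.findContours(m,cv2.RETR_EXTERNAL,cv2.CHAIN_APPROX_NONE); k=max(cs,key=cv2.contourArea); return cv2.fitEllipse(cv2.convexHull(k))
                                                                                                            ~~~~~~~~~~~~~~^^^^^^^^^^^^^^^^^^^
cv2.error: OpenCV(4.12.0) /io/opencv/modules/imgproc/src/shapedescr.cpp:361: error: (-201:Incorrect size of input array) There should be at least 5 points to fit the ellipse in function 'fitEllipseNoDirect'
```

View pics/w12.png

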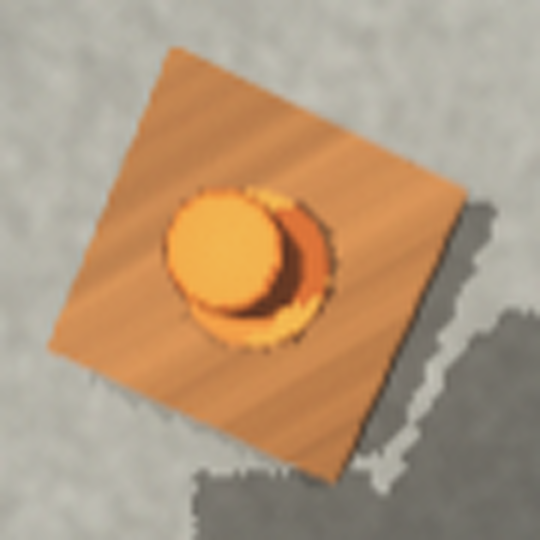

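```bash
python3 - <<'E'
from h import *
c=read_camera("wrist"); p,R,s=tool()
print("top",onz(c,180+223/6,60+250/6,131).round(1))
cor=np.array([onz(c,180+u/6,60+v/6,76) for u,v in [(177,45),(468,190),(335,482),(50,348)]]); print(cor.round(1),cor.mean(0).round(1))
print("guard",onz(c,180+258/6,60+265/6,81).round(1))
r=ell(c,RED,(430,130,500,200)); b=ell(c,BLUE,(380,140,435,200))
print("red",r,onz(c,*r[0],63).round(1));print("blue",b,onz(c,*b[0],63).round(1))
print(p,tilt(),todelta([467,258.5,250]))
E
```

```text
top [470. 263. 131.]
[[491.3 295.8  76. ]
 [503.5 242.   76. ]
 [449.6 229.6  76. ]
 [437.  283.4  76. ]] [470.4 262.7  76. ]
guard [471.  262.6  81. ]
red ((462.2248840332031, 161.96551513671875), (21.856487274169922, 25.118484497070312), 54.16946792602539) [591.2  10.2  63. ]
blue ((407.6220703125, 171.31143188476562), (21.433992385864258, 23.717945098876953), 48.477718353271484) [543.7  52.7  63. ]
[421.55710868 186.49987481 256.95168738] [ 0.0062 -0.0141 -0.    ] [ 80.15780817 -28.45385339   7.90597072]
```

Request:
play_rows --pt "0 0 0 0.006 -0.014 0 100" --pt "0.04 -0.015 0.02 0 0 0 100" --pt "0.035 -0.012 0.02 0 0 0 100" --pt "0.005 -0.001 0.01 0 0 0 100" --pt "0 0 0 0 0 0 100" --pt "0 0 0 0 0 0 100"

```text
t: 10.85
eef_pos: [471.0, 254.9, 207.2]
tcp_rot: [3.141, 0.0, 0.658]
ft_force: [0.7, 0.1, 0.6]
opening: 0.999
```

```bash
python3 - <<'E'
from h import *
p,R,s=tool(); print(p,s["tcp_rot"],s["qvel"].round(3),tilt(),todelta([470.3,262.8,180]))
c=snap("wrist","w13")
E
```

```text
[470.96417434 254.87039796 207.17859664] [3.14056241e+00 4.55154878e-04 6.57847669e-01] [-0.01   0.004  0.01  -0.002  0.006 -0.004] [0.001  0.0005 0.    ] [ 4.33508069 -6.70885492 27.16972897]
```

View pics/w13.png

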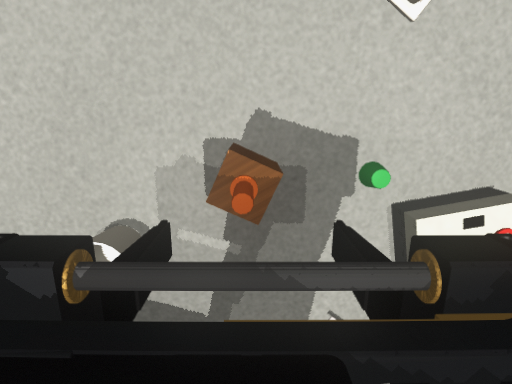

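Request:
play_rows --pt "0.004 -0.007 0.01 0 0 0 100" --pt "0.001 -0.001 0.015 0 0 0 100" --pt "0 0 0 0 0 0 100" --pt "0 0 0 0 0 0 100"

```text
t: 11.3
eef_pos: [469.6, 263.3, 183.6]
tcp_rot: [3.14, -0.003, 0.655]
ft_force: [-0.2, 0.3, -0.2]
opening: 1.001
```

```bash
python3 - <<'E'
from h import *
p,R,s=tool(); print(p,tilt(),todelta([470.3,262.8,101]))
c=read_camera("wrist");cv2.imwrite("pics/w14.png",c["img"][:,:,::-1])
print(proj(c,[470.3,262.8,131]),proj(c,[470.3,262.8,81]))
E
```

```text
[469.55703281 263.26536138 183.64486706] [ 0.0021 -0.0031 -0.    ] [4.79441966e-02 6.50852542e-01 8.26469401e+01]
[253.45617144 219.30687619] [252.92893594 200.91321232]
```

View pics/w14.png

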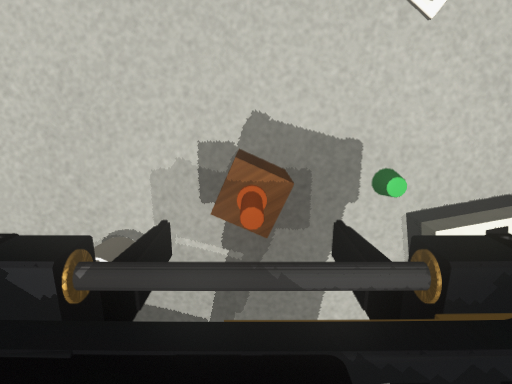

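Request:
play_rows --pt "0.001 0.001 0.018 0 0 0 100" --pt "0.001 0 0.018 0 0 0 90" --pt "0 0 0.018 0 0 0 80" --pt "0 0 0.014 0 0 0 70" --pt "0 0 0.004 0 0 0 60" --pt "0 0 0 0 0 0 50" --pt "0 0 0 0 0 0 50"

```text
t: 12.05
eef_pos: [473.9, 264.3, 114.5]
tcp_rot: [3.137, -0.011, 0.654]
ft_force: [-0.7, -0.2, -0.6]
opening: 0.551
```

```bash
python3 - <<'E'
from h import *
p,R,s=tool(); print(p,s["ft_force"],s["opening"],tilt(),todelta([470.3,262.8,101]))
c=snap("wrist","w15")
E
```

```text
[473.93006534 264.26387107 114.49314312] [-0.71336956 -0.22320732 -0.64848282] 0.5514548491289464 [ 0.0041 -0.0108 -0.    ] [-3.91713944 -1.10290934 13.44711173]
```

View pics/w15.png

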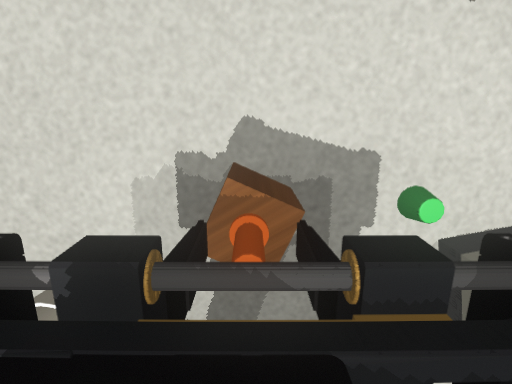

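Request:
play_rows --pt "-0.002 -0.001 0.006 0.004 -0.01 0 50" --pt "-0.001 0 0.006 0 0 0 50" --pt "0 0 0.002 0 0 0 50" --pt "0 0 0 0 0 0 50"

```text
t: 12.5
eef_pos: [471.3, 263.4, 100.9]
tcp_rot: [3.141, -0.003, 0.654]
ft_force: [-0.1, -0.6, -0.2]
opening: 0.499
```

```bash
python3 - <<'E'
from h import *
p,R,s=tool(); print(p,s["ft_force"],s["opening"],tilt(),todelta([470.3,262.8,101]))
E
```

```text
[471.31179942 263.42842815 100.91913347] [-0.06049874 -0.56766168 -0.17876766] 0.49877809273136714 [ 0.0005 -0.0027 -0.    ] [-1.18508704 -0.1170345  -0.08408945]
```

Request:
play_rows --pt "-0.001 0 0 0 -0.002 0 0" --pt "0 0 0 0 0 0 0" --pt "0 0 0 0 0 0 0" --pt "0 0 0 0 0 0 0" --pt "0 0 0 0 0 0 0" --pt "0 0 0 0 0 0 0" --pt "0 0 0 0 0 0 0" --pt "0 0 0 0 0 0 0"

```text
t: 13.3
eef_pos: [470.5, 262.8, 101.0]
tcp_rot: [3.141, -0.0, 0.654]
ft_force: [0.1, -0.2, 0.3]
opening: 0.184
```

```bash
python3 - <<'E'
from h import *
p,R,s=tool(); print(p,s["ft_force"],s["moment"],s["opening"],tilt(),todelta([470.3,262.8,101]))
c=snap("wrist","w16")
E
```

```text
[470.49035943 262.78296233 101.00207529] [ 0.08767884 -0.22912364  0.29740792] [-0.00345641 -0.03906709  0.05108092] 0.18403713036513325 [ 0.0005 -0.0005 -0.    ] [-0.14068442 -0.12936551  0.0019395 ]
```

View pics/w16.png

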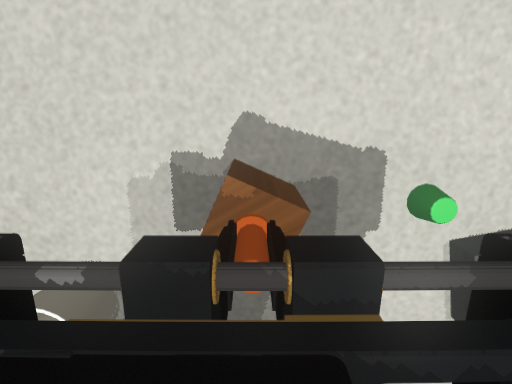

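Request:
play_rows --pt "0 0 -0.012 0 0 0 0" --pt "0 0 -0.012 0 0 0 0" --pt "0 0 -0.012 0 0 0 0" --pt "0 0 0 0 0 0 0"

```text
t: 13.75
eef_pos: [470.7, 262.9, 140.7]
tcp_rot: [3.141, -0.001, 0.654]
ft_force: [-0.6, 0.5, -0.1]
opening: 0.187
```

```bash
python3 - <<'E'
from h import *
p,R,s=tool(); print(p,s["ft_force"],s["moment"],s["opening"],tilt(),todelta([470.3,262.8,101]))
E
```

```text
[470.6793592  262.87175352 140.7231038 ] [-0.64425269  0.50345258 -0.10746817] [0.033549   0.00227359 0.0659604 ] 0.18713183428148444 [ 0.0007 -0.0011 -0.    ] [-0.39030967 -0.20202588 39.72254878]
```

Request:
play_rows --pt "0 0 -0.015 0 0 0 0" --pt "0 0 -0.015 0 0 0 0" --pt "0 0 -0.015 0 0 0 0" --pt "0 0 -0.015 0 0 0 0" --pt "0 0 -0.01 0 0 0 0" --pt "0 0 0 0 0 0 0" --pt "0 0 0 0 0 0 0"

```text
t: 14.45
eef_pos: [469.9, 262.6, 214.6]
tcp_rot: [3.141, -0.002, 0.654]
ft_force: [0.3, -0.3, -0.4]
opening: 0.187
```

```bash
python3 - <<'E'
from h import *
p,R,s=tool(); print(p,s["ft_force"],s["opening"],s["joints"],tilt())
c=snap("wrist","w17"); snap("side","s17",(200,150,360,270),5)
r=ell(c,RED,(330,50,511,250)); print(r,onz(c,*r[0],63),onz(c,*r[0],64))
print(todelta([591.2,10.2,204]))
E
```

```text
[469.87037647 262.57524617 214.61123127] [ 0.25533713 -0.29673129 -0.40834114] 0.18717521036931203 [ 3.87032233e-01  3.83189079e-01  1.79023699e+00 -4.49448774e-04
  9.65616152e-01  1.30378430e+00] [ 0.001  -0.0024  0.    ]
((504.8514709472656, 231.29702758789062), (5.270400047302246, 15.803370475769043), 86.28429412841797) [597.90876245  18.43846767  63.        ] [597.67121273  19.37419474  64.        ]
[-57.34803978 274.09923059  10.46110895]
```

View pics/w17.png

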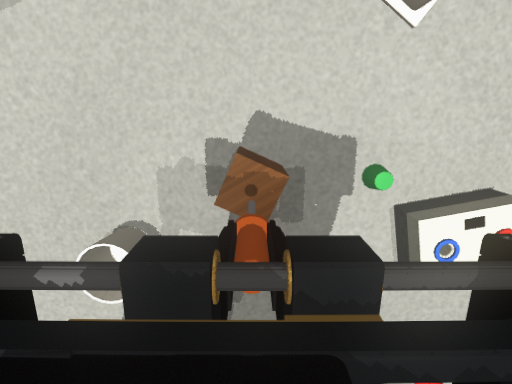

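View pics/s17.png

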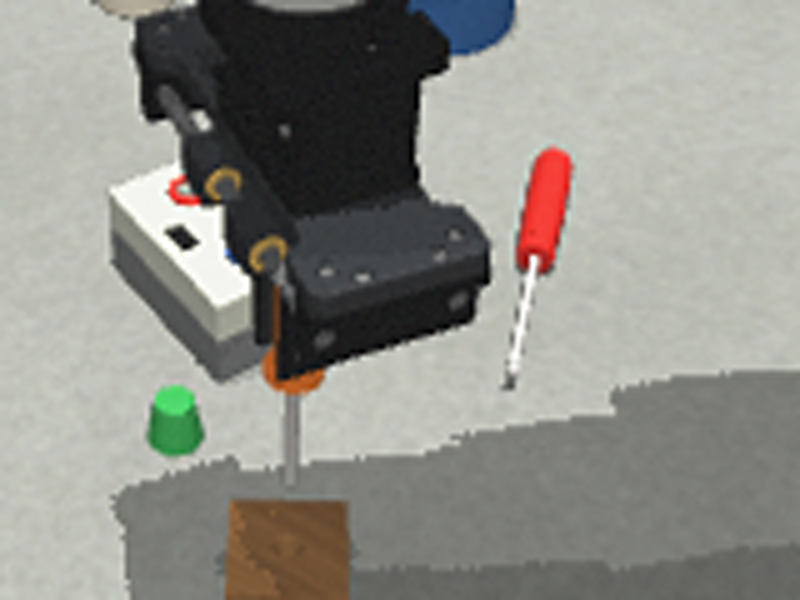

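Request:
play_rows --pt "-0.016 0.034 0 0 0 0 0" --pt "-0.016 0.034 0 0 0 0 0" --pt "-0.016 0.034 0 0 0 0 0" --pt "-0.016 0.034 0 0 0 0 0" --pt "-0.016 0.034 0 0 0 0 0" --pt "-0.016 0.034 0 0 0 0 0" --pt "-0.016 0.034 0 0 0 0 0" --pt "0 0 0 0 0 0 0"

```text
t: 15.35
eef_pos: [526.5, -3.2, 208.4]
tcp_rot: [-3.138, 0.005, 0.658]
ft_force: [0.0, 0.9, -0.2]
opening: 0.185
```

```bash
python3 - <<'E'
from h import *
c=read_camera("wrist");cv2.imwrite("pics/w18.png",c["img"][:,:,::-1])
p,R,s=tool(); print(p,s["qvel"].round(3),s["opening"],s["joints"],tilt())
r=ell(c,RED,(60,0,450,230)); print(r,onz(c,*r[0],63))
r=ell(c,BLUE,(60,0,450,230)); print(r,onz(c,*r[0],63))
E
```

```text
[525.98547686  -1.63022439 208.32350216] [ 0.052 -0.011  0.016  0.009  0.005  0.028] 0.18232470506382298 [-1.28535919e-01  3.77079875e-01  1.82086829e+00 -4.51689613e-04
  9.50249881e-01  7.83853069e-01] [-0.0044  0.0049  0.    ]
((283.8817138671875, 128.76654052734375), (28.1780948638916, 28.786819458007812), 33.37520217895508) [591.27447692   9.31642311  63.        ]
((218.1626739501953, 140.7594757080078), (27.25809097290039, 27.88981819152832), 130.9466552734375) [543.91240053  52.08695244  63.        ]
```

View pics/w18.png

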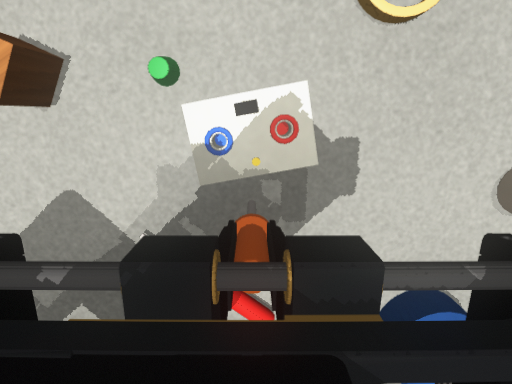

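Request:
play_rows --pt "0.028 0.015 0 -0.004 0.005 0 0" --pt "0.024 0.014 0.01 0 0 0 0" --pt "0 0 0 0 0 0 0" --pt "0 0 0 0 0 0 0"

```text
t: 15.8
eef_pos: [584.7, 10.3, 195.9]
tcp_rot: [-3.138, 0.002, 0.659]
ft_force: [0.4, 0.2, -0.9]
opening: 0.185
```

```bash
python3 - <<'E'
from h import *
c=read_camera("wrist");cv2.imwrite("pics/w19.png",c["img"][:,:,::-1])
p,R,s=tool(); print(p,s["qvel"].round(3),tilt(),todelta([591.3,9.5,170]))
r=ell(c,RED,(150,0,450,235)); print(r,onz(c,*r[0],63))
r=ell(c,BLUE,(60,0,450,230)); print(r,onz(c,*r[0],63))
tip=p+R@[0,0,95.]; print("tip",tip,proj(c,tip))
E
```

```text
[584.55394246  10.29929075 195.85354268] [-0.007 -0.016  0.009 -0.003  0.001 -0.005] [-0.0038  0.0024 -0.    ] [ 4.90651407  4.86060973 25.82352455]
((257.74884033203125, 187.1300811767578), (27.58430290222168, 28.459009170532227), 99.42224884033203) [591.71510879   9.55004648  63.        ]
((192.58596801757812, 198.75819396972656), (26.2416934967041, 27.661258697509766), 107.37124633789062) [544.1010937  52.1509496  63.       ]
tip [584.15183013  10.44225116 100.85450127] [252.12262821 203.45199175]
```

View pics/w19.png

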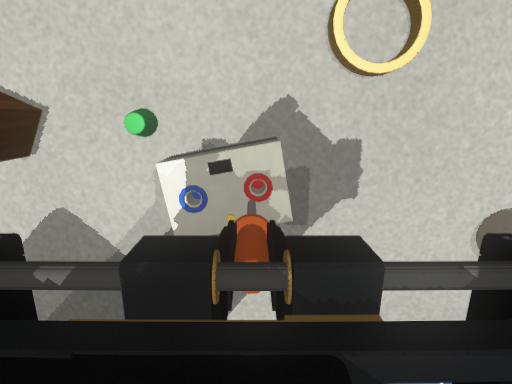

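Request:
play_rows --pt "0.0055 0.005 0.01 -0.0035 0.0025 0 0" --pt "0 0 0.008 0 0 0 0" --pt "0 0 0 0 0 0 0" --pt "0 0 0 0 0 0 0"

```text
t: 16.25
eef_pos: [590.6, 10.6, 176.6]
tcp_rot: [-3.141, 0.0, 0.66]
ft_force: [0.4, -0.1, -0.8]
opening: 0.184
```

```bash
python3 - <<'E'
from h import *
c=read_camera("wrist");im=c["img"][150:250,180:320,::-1];cv2.imwrite("pics/w20.png",cv2.resize(im,None,fx=5,fy=5,interpolation=cv2.INTER_CUBIC))
snap("side","s20",(180,130,320,235),5)
p,R,s=tool(); print(p,s["qvel"].round(3),tilt())
r=ell(c,RED,(150,0,450,225)); print(r,onz(c,*r[0],63))
r=ell(c,BLUE,(60,0,240,230)); print(r,onz(c,*r[0],63))
tip=p+R@[0,0,95.]; print("tip",tip,proj(c,tip))
E
```

```text
[590.67381931  10.55396158 176.81730493] [-0.    -0.003 -0.004  0.001  0.001  0.001] [-0.0003  0.0001  0.    ]
((253.947509765625, 197.38003540039062), (28.760038375854492, 30.30994415283203), 91.3396224975586) [591.77227875   9.51911347  63.        ]
((184.83697509765625, 209.6787567138672), (27.764175415039062, 29.261484146118164), 107.4369888305664) [544.15635994  52.02726036  63.        ]
tip [590.64848143  10.5719696   81.81731002] [252.31806973 203.3182879 ]
```

View pics/w20.png

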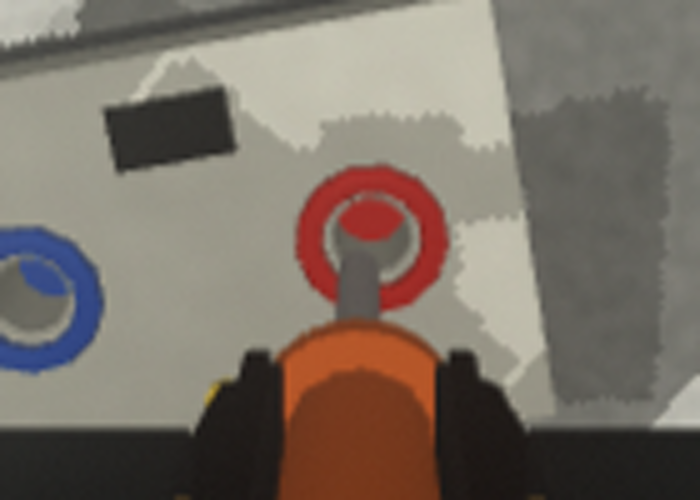

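View pics/s20.png

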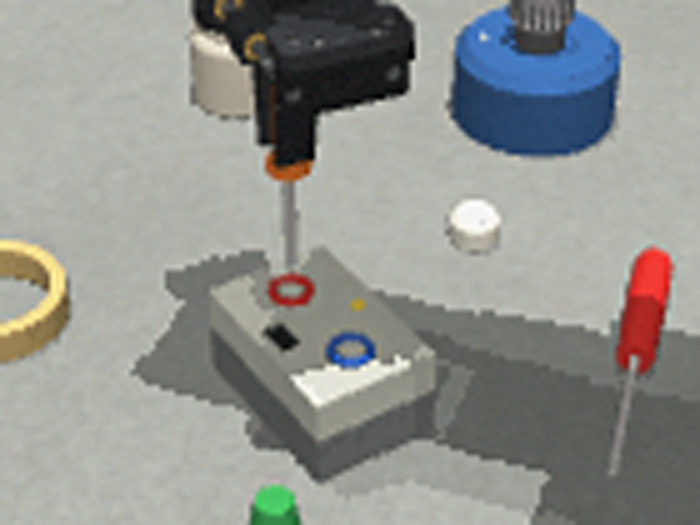

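Request:
play_rows --pt "0 0.0015 0.006 0 0 0 0" --pt "0 0 0.006 0 0 0 0" --pt "0 0 0 0 0 0 0" --pt "0 0 0 0 0 0 0"

```text
t: 16.75
eef_pos: [591.7, 9.0, 164.2]
tcp_rot: [3.141, -0.001, 0.66]
ft_force: [-0.0, -0.4, -0.7]
opening: 0.184
```

```bash
python3 - <<'E'
from h import *
c=read_camera("wrist");im=c["img"][150:250,180:320,::-1];cv2.imwrite("pics/w21.png",cv2.resize(im,None,fx=5,fy=5,interpolation=cv2.INTER_CUBIC))
p,R,s=tool(); print(p,s["ft_force"],tilt())
tip=p+R@[0,0,95.]; print("tip",tip,proj(c,tip),R.T@(np.array([591.8,9.5,30])-tip))
E
```

```text
[591.6394857    9.02789095 164.19266412] [ 0.2240163  -0.57777878 -0.53826034] [ 0.0001 -0.0004  0.    ]
tip [591.67975354   9.04160894  69.19267365] [252.16489207 203.34544713] [ 0.35932585 -0.29426317 39.19278688]
```

View pics/w21.png

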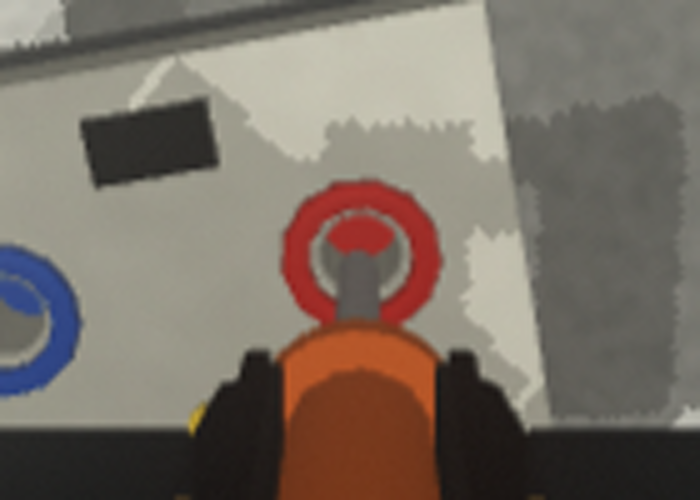

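Aligned: the tip is centred over the red ring. Going down.

Request:
play_rows --pt "0 0 0.006 0 0 0 0" --pt "0 0 0.006 0 0 0 0" --pt "0 0 0.005 0 0 0 0" --pt "0 0 0 0 0 0 0"

```text
t: 17.2
eef_pos: [591.6, 9.1, 145.7]
tcp_rot: [3.141, -0.0, 0.66]
ft_force: [0.5, 0.7, -0.3]
opening: 0.182
```

```bash
python3 - <<'E'
from h import *
p,R,s=tool(); print(p,s["ft_force"],s["moment"],tilt())
tip=p+R@[0,0,95.]; print("tip",tip,R.T@(np.array([591.8,9.5,30])-tip))
E
```

```text
[591.59868351   9.07206949 145.70080672] [ 0.54949276  0.70992569 -0.33362527] [-0.01867746 -0.02768268 -0.01144339] [ 0.0002 -0.0005  0.    ]
tip [591.64532188   9.08705513  50.70081935] [ 0.36524559 -0.23519697 20.70095767]
```

Request:
play_rows --pt "0 0 0.006 0 0 0 0" --pt "0 0 0.005 0 0 0 0" --pt "0 0 0.004 0 0 0 0" --pt "0 0 0 0 0 0 0"

```text
t: 17.6
eef_pos: [591.9, 9.1, 129.4]
tcp_rot: [3.141, -0.001, 0.66]
ft_force: [0.3, 0.2, 1.6]
opening: 0.18
```

```bash
python3 - <<'E'
from h import *
p,R,s=tool(); print(p,s["ft_force"],s["moment"],tilt())
tip=p+R@[0,0,95.]; print("tip",tip,R.T@(np.array([591.8,9.5,30])-tip))
E
```

```text
[591.89475584   9.06385955 129.44800114] [0.31932413 0.20072119 1.63737069] [ 0.05142113  0.02577633 -0.04537359] [ 0.0006 -0.0009  0.    ]
tip [591.99736759   9.07446519  34.44805714] [ 0.10071366 -0.45976925  4.44788885]
```

Request:
play_rows --pt "0 0 0.003 0 0 0 0" --pt "0 0 0.003 0 0 0 0" --pt "0 0 0 0 0 0 0" --pt "0 0 0 0 0 0 0"

```text
t: 18.0
eef_pos: [592.1, 9.1, 125.2]
tcp_rot: [3.14, -0.002, 0.66]
ft_force: [-2.5, -0.1, 4.3]
opening: 0.187
```

```bash
python3 - <<'E'
from h import *
p,R,s=tool(); print(p,s["ft_force"],s["moment"],tilt(),s["opening"])
tip=p+R@[0,0,95.]; print("tip",tip,R.T@(np.array([591.8,9.5,30])-tip))
E
```

```text
[592.10661617   9.13810937 125.17678631] [-2.5181606  -0.05039147  4.29785053] [-0.00745998  0.54268542  0.00464989] [ 0.0016 -0.0021  0.    ] 0.18694229501226073
tip [592.35896169   9.14045559  30.17712148] [-0.2217137  -0.62695634  0.17564499]
```

Request:
play_rows --pt "-0.0005 0 0.003 0.001 -0.002 0 0" --pt "0 0 0.002 0 0 0 0" --pt "0 0 0 0 0 0 0" --pt "0 0 0 0 0 0 0"

```text
t: 18.4
eef_pos: [592.6, 9.3, 125.7]
tcp_rot: [3.138, -0.005, 0.66]
ft_force: [-1.7, -1.1, 4.2]
opening: 0.187
```

```bash
python3 - <<'E'
from h import *
for i in range(3):
  c=read_camera("wrist" if i!=1 else "side"); p,R,s=tool(); print(p,s["ft_force"],s["moment"],tilt(),s["opening"],s["t"])
  im=c["img"][150:250,180:320,::-1] if i!=1 else c["img"][90:240,150:350,::-1]
  if i: cv2.imwrite(f"pics/e{i}.png",cv2.resize(im,None,fx=4,fy=4,interpolation=cv2.INTER_CUBIC))
tip=p+R@[0,0,95.]; print("tip",tip,R.T@(np.array([591.8,9.5,30])-tip))
E
```

```text
[592.64781929   9.29755916 125.63379622] [-1.65419167 -0.55156249  5.27013195] [-0.08439216  0.56185433 -0.05032383] [ 0.004  -0.0046 -0.    ] 0.18328002197812213 18.45
[592.63665391   9.29188206 125.42122519] [-0.87788053 -0.73246452  4.22754216] [-0.08355653  0.47926246 -0.053063  ] [ 0.0038 -0.0045 -0.    ] 0.18343007615805035 18.5
[592.67339903   9.28201263 125.26533413] [-1.72713164 -0.55985537  4.31928382] [-0.05972854  0.51600448  0.02497222] [ 0.0037 -0.0044  0.    ] 0.18417026205248307 18.55
tip [593.22058213   9.25767957  30.2669131 ] [-0.97518296 -1.06307401  0.25866429]
```

View pics/e1.png

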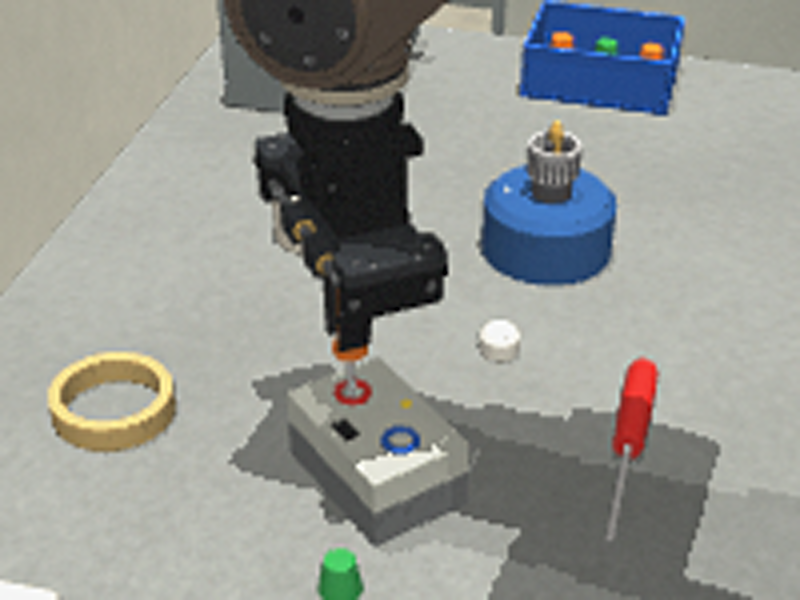

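View pics/e2.png

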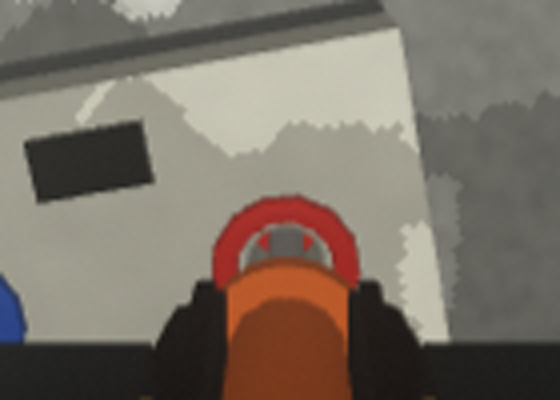

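Request:
play_rows --pt "-0.001 -0.001 0.002 0.004 -0.004 0 0" --pt "0 0 0.003 0 0 0 0"

```text
t: 18.75
eef_pos: [593.8, 9.3, 123.5]
tcp_rot: [3.137, -0.006, 0.659]
ft_force: [-5.7, 3.6, 37.5]
opening: 0.186
```

```bash
python3 - <<'E'
from h import *
for i in range(10):
  c=read_camera("side"); p,R,s=tool(); print(p.round(2),s["ft_force"].round(2),tilt(),round(s["opening"],3),s["t"])
tip=p+R@[0,0,95.]; print("tip",tip,R.T@(np.array([591.8,9.5,30])-tip))
E
```

```text
[593.77   9.39 123.53] [-4.56  3.13 27.36] [ 0.0046 -0.0063  0.    ] 0.183 18.8
[593.66   9.41 123.61] [-4.02  1.81 25.69] [ 0.0045 -0.0061 -0.    ] 0.184 18.85
[593.64   9.42 123.64] [-4.04  1.78 25.89] [ 0.0046 -0.0061 -0.    ] 0.18 18.9
[593.64   9.45 123.64] [-3.21  1.22 27.  ] [ 0.0046 -0.0061  0.    ] 0.182 18.95
[593.63   9.45 123.65] [-3.97  2.29 26.6 ] [ 0.0046 -0.0061 -0.    ] 0.184 19.0
[593.65   9.44 123.68] [-3.83  2.49 25.87] [ 0.0047 -0.0061 -0.    ] 0.184 19.05
[593.62   9.44 123.66] [-3.07  2.5  25.56] [ 0.0046 -0.0061  0.    ] 0.187 19.1
[593.64   9.45 123.67] [-4.41  1.47 26.32] [ 0.0046 -0.0061  0.    ] 0.183 19.15
[593.61   9.45 123.66] [-3.23  2.8  26.32] [ 0.0046 -0.0061  0.    ] 0.19 19.2
[593.63   9.45 123.65] [-4.26  1.62 26.17] [ 0.0046 -0.0061 -0.    ] 0.186 19.25
tip [594.35351812   9.45475366  28.65579716] [-1.98202944 -1.59413769 -1.3636963 ]
```

Request:
play_rows --pt "0 0 0.001 0 0 0 0"

```text
t: 19.35
eef_pos: [593.8, 9.7, 124.1]
tcp_rot: [3.136, -0.007, 0.659]
ft_force: [-6.0, 0.8, 11.5]
opening: 0.186
```

```bash
python3 - <<'E'
from h import *
for i in range(6):
  c=read_camera("wrist" if i==5 else "side"); p,R,s=tool(); print(p.round(2),s["ft_force"].round(2),tilt(),round(s["opening"],3),s["t"])
im=c["img"][150:250,180:320,::-1];cv2.imwrite("pics/f1.png",cv2.resize(im,None,fx=4,fy=4,interpolation=cv2.INTER_CUBIC))
E
```

```text
[593.75   9.65 124.01] [-5.32  0.83 17.89] [ 0.0052 -0.0071  0.    ] 0.183 19.4
[593.76   9.62 123.98] [-4.63  0.27 17.79] [ 0.0051 -0.007   0.    ] 0.184 19.45
[593.76   9.63 123.94] [-4.67  1.66 18.47] [ 0.0051 -0.007  -0.    ] 0.184 19.5
[593.76   9.61 123.95] [-5.21  1.53 19.17] [ 0.0051 -0.007   0.    ] 0.182 19.55
[593.79   9.62 123.97] [-4.07  0.73 19.82] [ 0.0051 -0.007   0.    ] 0.183 19.6
[593.78   9.64 123.98] [-5.02  1.17 18.56] [ 0.0051 -0.007  -0.    ] 0.182 19.65
```

View pics/f1.png

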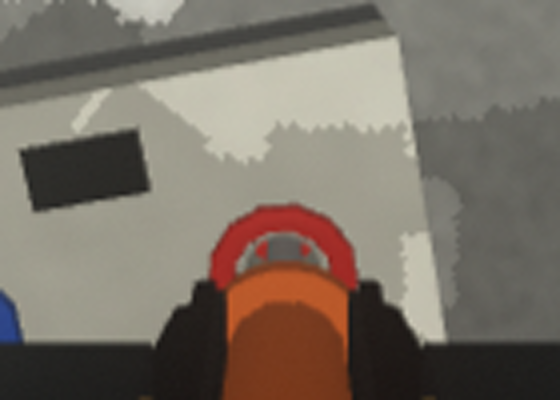

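```bash
python3 -c "
from cell import *
print(job_done()); print(state()['ft_force'],state()['eef_pos'])"
```

```text
the job is handed in; nothing more can be done
None
the job is handed in; nothing more can be done
```

I carried out every step and handed the job in at about 19.7 s; it gave no verdict.

- **Chuck:** I turned the sleeve 1.42 rad clockwise. Its marks then read about 1.5 rad, assuming they line up at zero. It stayed there after I let go, and the bit looked centred and upright. I could not measure the jaw forces directly, so "tight" rests on the sleeve angle and the pictures.
- **Stylus:** I gripped it at mid-handle, drew it straight out of the block, and lowered it through the centre of the red ring.
- **Reset button:** The point met the button about where expected, with the force rising to about 5 N over its travel, then rose sharply at the stop. I ended with a steady push of about 18–19 N, the opening at 0.18 (17.5 mm, about the handle's width), and the stylus still held.
- **Side load and offset:** The push carried a side load of about 5 N. The tool sat about 2 mm off the ring's centre with a 0.009 rad tilt, inside the 9 mm allowed for the point.
- **Point height:** The last computed height was 28.7 mm, below the 30 mm stop. That suggests a millimetre or so of slip in the grip or calibration error.
- **Other things on the bench:** I never went near the test button, and the bystanders in the late side picture looked undisturbed. I did not measure their positions.

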